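# Nest one parts tote and stack the next in a compact column

## Task

Make one compact column of the three parts totes: set the yellow tote, with its two brass bushes, down inside the empty grey tote so that it is fully nested, then stack the empty green tote squarely on the yellow one so that it stands level on the shoulders, above the bushes. These totes nest when their white ends face the same way and stack when one is turned half round. Leave the grey tote where it stands, keep the bushes in the yellow tote, and disturb nothing else on the bed.

Things in the scene. Friction and masses are not known exactly. Their poses are not given: they have to be found in the camera images.
- grey_tote_mid (a point): Dark grey empty tote, 0.4 kg, upright, any yaw; the point is its centre, 35 mm above its underside, z up. All three totes are alike: 104 long (x) x 56 wide (y) x 70 mm high; the top 30 mm is an upright rim band, 2.5 mm thick, below it the body tapers to an 83x35 foot. The +x end has a white rim wall and one white shoulder inside at mid-width; the -x end has a shoulder in each corner.
- yellow_tote_mid (a point): Yellow tote, shaped like the grey one, same point and axes, +x end white; 0.13-0.25 kg plus two bushes; any yaw. Easily gripped across the rim's 56 mm width at mid-length, fingertips up to 25 mm below its top. Lowered into another tote with white ends the same way it nests: its rim comes to rest on the lower rim, 30 mm above the lower tote, 2 mm loose, self-centring by the taper.
- green_tote_mid (a point): Green empty tote, shaped like the grey one, same point and axes, +x end white; 0.13-0.25 kg; any yaw; grip as the yellow. Lowered on another tote with white ends opposed (half a turn) it stacks: its foot rests on the lower tote's shoulders, 55 mm above the lower tote, 3 mm loose; stops 6 mm high with sloping faces stand behind the shoulders.
- bush_1_mid (a point): brass bush, 23 mm across, 12 mm bore, 34 mm tall, standing loose on the 5 mm floor of the yellow tote (its top well below the rim); the point is its centre
- bush_2_mid (a point): second brass bush, as the first, beside it
- bolt: loose bystander: M12 bolt standing on its head, 21 mm across, 67 mm tall; origin at its underside
- wedge: loose bystander: brown hardwood wedge lying flat, 30x100x20 mm, long side along its y; origin at its underside
- oil_can: loose bystander: red bench oiler, 62x129x152 mm (fixed, near the totes: the drive shaft with its bearing block and roller, up to 120 mm high; behind them toward the robot a mug, an offcut, tape and a glue bottle 205 mm tall); origin at its underside
- spanner: loose bystander: steel spanner lying flat, 41x211x9 mm, long side along its y; origin at its underside
There are look-alikes about, which are no part of the job. Leave any black look-alike of the part that bears bush_1_mid alone.

How it is judged (in metres and radians):
On the way, in this order (a step that is already met when the one before it is completed fails the run):
1. the yellow tote is fully nested in the grey tote (z of yellow_tote_mid in the frame of grey_tote_mid between 0.024 and 0.035 m and horizontal distance between yellow_tote_mid and grey_tote_mid below 0.008 m and angle between yellow_tote_mid's own z axis and vertical below 0.065 rad), for 0.2 s.
2. the green tote is stacked, half a turn round, on the nested yellow tote (all of step 1 and z of green_tote_mid in the frame of yellow_tote_mid between 0.05 and 0.0585 m and horizontal distance between green_tote_mid and yellow_tote_mid below 0.009 m and angle between the x axis of green_tote_mid and the x axis of yellow_tote_mid, either way round below 0.15 rad and angle between green_tote_mid's own z axis and vertical below 0.065 rad), for 0.2 s.
At the end, for the whole second after the job is handed in: Yellow nested in grey (24 to 35 mm above it, within 8 mm sideways), green stacked half a turn round on yellow (50 to 58.5 mm above it, within 9 mm sideways and 0.15 rad in line), all level within 0.065 rad and at rest, both bushes in the yellow tote (all of step 2 and x of bush_1_mid in the frame of yellow_tote_mid between -0.045 and 0.045 m and y of bush_1_mid in the frame of yellow_tote_mid between -0.025 and 0.025 m and z of bush_1_mid in the frame of yellow_tote_mid between -0.032 and 0.01 m and x of bush_2_mid in the frame of yellow_tote_mid between -0.045 and 0.045 m and y of bush_2_mid in the frame of yellow_tote_mid between -0.025 and 0.025 m and z of bush_2_mid in the frame of yellow_tote_mid between -0.032 and 0.01 m and angle between grey_tote_mid's own z axis and vertical below 0.065 rad and linear speed of each of yellow_tote, green_tote, grey_tote below 0.02 m/s); the robot touches nothing.
It fails at once if the grey tote is moved more than 40 mm (distance of grey_tote_mid from where it was at the start of the episode above 0.04 m).
It fails at once if a bush leaves the yellow tote (distance between any of bush_1_mid, bush_2_mid and yellow_tote_mid above 0.07 m).
It fails at once if a loose bystander is moved more than 40 mm or knocked over (distance of any of bolt, wedge, oil_can, spanner from where it was at the start of the episode above 0.04 m or angle between any of bolt, wedge, oil_can, spanner's own z axis and vertical above 0.6 rad).
It also fails if it takes over 70 s, if anything falls off the work surface, if the arm or the gripper's body presses on something with over 40 N, if the wrist force passes 120 N, or if a joint passes its speed limit or range.

## Robot

A 7-joint arm with a two-finger parallel gripper is mounted at the origin on the work surface; the furniture and walls round the work are solid. World frame = base frame: x ahead of the robot, y to its left, z up, the work surface at z = 0. Lengths are in m, angles in degrees, forces in N, time in s.
With the tool pointing down it reaches from about 0.35 to 0.9 m from the base axis. Payload 7.2 kg.
Tool frame: the origin (TCP) lies between the finger pads; the fingertips stand 25 mm ahead of it and the grasp point (between the pads) lies 6 mm ahead of it (tips_ahead is the distance from the TCP to the fingertips, in m); z points along the fingers, y is the direction in which the jaws open and shut (so a half turn about z gives the same grasp; the last joint's range is limited). The gripper opens to 88 mm and grips with 3 to 60 N. Pads are 20 mm wide; open, the fingers measure 115 mm over their backs; the gripper's body (75 mm by 178 mm) begins 61 mm behind the grasp point.
Start: joints at [61.18, 23.554, -0.728, 91.456, 0.321, 64.991, -4.71], TCP at [0.263, -0.567, 0.248] pointing down, gripper open.
Joint ranges: [-169.25, 169.25], [-16.82, 113.86], [-84.01, 82.57], [7.8, 145.47], [-59.2, 239.2], [7.22, 106.19], [-163.78, 163.78]. Speed limits (degrees/s): [136.94, 136.94, 172.46, 172.46, 180, 180, 180].

## Interface

Orientations are given as [roll, pitch, yaw] about the fixed x, y, z axes, in that order (R = Rz(yaw) Ry(pitch) Rx(roll)).
In Python, from bench import * gives the robot as it stands.
- The arm moves only by the shell command python3 -m inch 'ROWS' [OPENING] [FORCE]. ROWS is JSON, a list that holds one entry, the list of rows, each a list of 6 numbers: the shift along the tool's x, y, z in m, then the turn, a rotation vector about the tool's x, y, z in degrees. In form: [[[tx, ty, tz, ax, ay, az], ...]]. A call has 1 to 20 rows; each row is the pose to reach, as a shift and turn from the pose commanded when the call began, along the tool's axes at that moment; what a row does not reach only later rows make up. A row lasts 1/8 s, in which the tool goes at most 62.5 mm and 10.7 degrees, less where a joint would pass 70% of its speed; a pose out of reach is approached as far as the arm can. A call with a gripper value outside its range is refused whole. OPENING is the opening, from 0 (shut) to 1 (fully open), set as the call begins (- or left out, the last holds). The fingers move at their own pace and stop on an object; FORCE is the grip in N (left out, the last holds). Time passes only in rows, so rows that repeat a pose let the fingers close. It gives the time, the measured TCP pose, the force and the opening at its end, in the units of the state.
- state(): the state, without advancing time (a new reading comes with each control period).
- camera(name): name is "scene" or "side" or "wrist"; returns (picture, depth): 384x512x3 uint8, red, green, blue; 384x512 float32, m along the optical axis (not along the pixel's ray), 0 where there is no reading.
- camera_info(name): a dict with "mtx" (3x3 intrinsics, pixels), "rvec" (rotation vector, rad) and "tvec" (3), from world to camera coordinates, as OpenCV has them. Camera axes: x right, y down, z forward; pixel columns grow to the right and rows downward; lengths in m; the calibration is good to about 2 mm. A picture is of the moment at which its call begins: read the wrist's pose just before it. camera_info takes no time and is no camera call; for the wrist camera it gives the pose at the moment of the call.
- finish_job(): hands the job in, once; it reports no verdict.
Trained networks look in the newest picture that a camera, given by its name, has taken for a name from the list of things; names that differ only in an ending like _2 or _b are one class to them, and where a whole thing is asked for, a point or a joint stands for the part that bears it (a point fixed in the world has none). Each returns a list of dicts, best first, with "score" (0 to 1); they miss things now and then, are a little off and sometimes report something else, mostly with a low value. They report only what shows in the picture. A call takes as long as a camera call. They do not tell look-alikes from the thing itself.
- spot_in(camera, name): "box" ([left, top, width, height] in pixels, round what is visible of it).
The state is a dict: "time": time; "joints": joint angles; "joint_vel": joint speeds; "effort": joint torques, N m; "tool_pos": TCP position; "ee_rot": TCP orientation; "wrist_force": force on the tool from outside, world axes, zero at the start; "wrist_torque": the same for the moment, N m; "width": finger opening in m.
Only numpy, scipy, OpenCV 4.12 (cv2) and the standard library are available. Lean on these libraries where they do the work, as an engineer would, in place of code of your own. Each camera call takes 0.05 s, during which the arm holds its last target.

## Working session

There is one attempt and no reset: what is moved stays moved. The work goes in short steps, Python scripts to look and compute and a shell command to move; the robot and the scene stay as the last step left them, time stands still between calls to the robot, and variables do not carry over. Pictures are saved under pics/ and viewed, and the job is handed in when it is done.

```bash
mkdir -p pics; ls; cat > h.py <<'E'
from bench import *
import numpy as np, cv2
from scipy.spatial.transform import Rotation as R
def save(n,p): cv2.imwrite('pics/'+n+'.png',p[:,:,::-1])
def cloud(cam,d,ci=None):
    ci=ci or camera_info(cam)
    K=np.array(ci['mtx']);r=cv2.Rodrigues(np.array(ci['rvec'],float))[0];t=np.array(ci['tvec']).ravel()
    v,u=np.mgrid[0:d.shape[0],0:d.shape[1]]
    P=np.stack([(u-K[0,2])/K[0,0]*d,(v-K[1,2])/K[1,1]*d,d],-1)
    return (P-t)@r
E
python3 - <<'E'
from h import *
print(state())
for c in ['scene','side','wrist']:
    ci=camera_info(c); p,d=camera(c); save(c+'0',p); np.savez(c+'0.npz',p=p,d=d,W=cloud(c,d,ci))
    print(c,ci)
    for n in ['grey_tote_mid','yellow_tote_mid','green_tote_mid','bush_1_mid']:
        try: print(n,[(x['box'],round(x['score'],2)) for x in spot_in(c,n)])
        except Exception as e: print(n,e)
E
```

```text
pics
{'time': 0.0, 'joints': array([61.18024745, 23.60077284, -0.72936626, 91.50281788,  0.32025532,
       64.99198966, -4.71027002]), 'joint_vel': array([-0.05445376, -0.00223062,  0.06134015,  0.00901971, -0.1396047 ,
       -0.1369977 ,  0.02171735]), 'effort': array([ 4.24455757e-04, -5.87963068e+01,  6.41750526e-01, -2.91070640e+01,
       -5.38851251e-02,  1.84630608e-02,  9.15730288e-05]), 'tool_pos': array([ 0.26304651, -0.56643209,  0.24680954]), 'ee_rot': array([-1.79906623e+02,  5.69286951e-03,  2.49137158e+01]), 'wrist_force': array([-0.60971309,  0.72726099,  0.20820749]), 'wrist_torque': array([-0.01009881, -0.01123641,  0.01621536]), 'width': 0.0879124696614171}
scene {'mtx': array([[359.87683627,   0.        , 259.79059185],
       [  0.        , 359.87683627, 195.24020865],
       [  0.        ,   0.        ,   1.        ]]), 'rvec': array([ 0.43118886,  2.93175115, -0.79923311]), 'tvec': array([ 0.42680873, -0.08980645,  0.95223892])}
grey_tote_mid [([186.9, 204.9, 53.2, 49.3], 0.57)]
yellow_tote_mid [([220.4, 284.1, 52.3, 63.6], 0.7)]
green_tote_mid [([305.3, 261.
[... 374 characters left out ...]
61992])}
grey_tote_mid [([168.2, 177.3, 48.8, 38.7], 0.7)]
yellow_tote_mid [([120.5, 224.3, 53.2, 60.7], 0.8)]
green_tote_mid [([168.9, 177.9, 50.3, 37.0], 0.75), ([194.2, 251.9, 58.7, 68.3], 0.68)]
bush_1_mid [([169.0, 179.0, 48.1, 36.0], 0.69), ([212.0, 173.4, 9.7, 13.1], 0.53), ([273.1, 309.2, 16.1, 29.3], 0.5), ([149.3, 247.5, 9.6, 11.0], 0.43)]
wrist {'mtx': array([[308.15942631,   0.        , 254.74276779],
       [  0.        , 308.15942631, 187.41850775],
       [  0.        ,   0.        ,   1.        ]]), 'rvec': array([-2.42005873,  1.54575905,  0.24011354]), 'tvec': array([-0.62447448, -0.03544475,  0.39206505])}
grey_tote_mid []
yellow_tote_mid []
green_tote_mid []
bush_1_mid []
```

View pics/scene0.png

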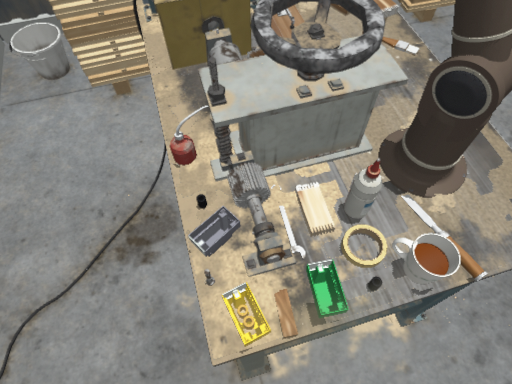

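View pics/side0.png

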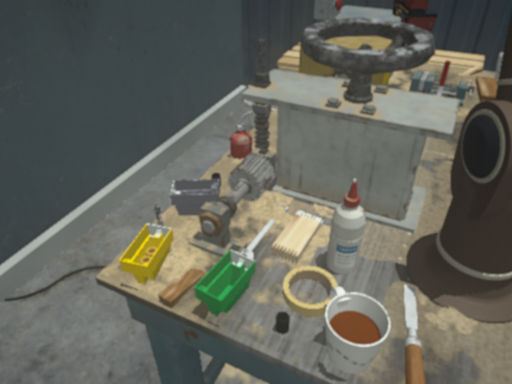

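View pics/wrist0.png

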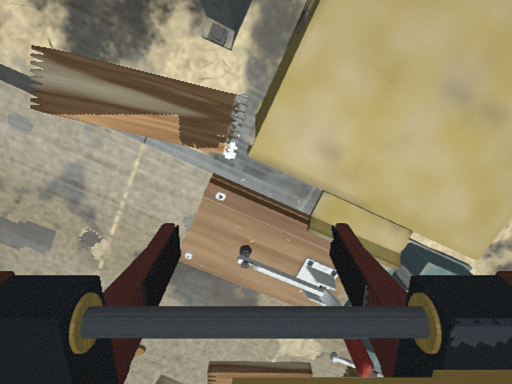

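The scene view shows the grey tote at about (215,231), the yellow one with its bushes at (246,313) and the green one at (326,288). Black look-alike bushes stand at (202,200) and (375,284). Next I measure.

```bash
python3 - <<'E'
from h import *
ims=[]
for c,boxes in {'scene':[('grey',(180,198,66,62)),('yellow',(215,278,62,74)),('green',(300,255,52,68))],'side':[('grey',(162,168,66,56)),('yellow',(114,216,66,72)),('green',(188,246,72,80))]}.items():
    z=np.load(c+'0.npz');p,d,W=z['p'],z['d'],z['W']
    big=cv2.resize(p,None,fx=1,fy=1)
    for n,(l,t,w,h) in boxes:
        Q=W[t:t+h,l:l+w].reshape(-1,3);C=p[t:t+h,l:l+w].reshape(-1,3).astype(int)
        hs=cv2.cvtColor(C[None].astype(np.uint8),cv2.COLOR_RGB2HSV)[0].astype(int)
        m=(Q[:,2]>0.06)&(Q[:,2]<0.08)
        if n=='yellow': m&=((hs[:,1]>150)&(hs[:,0]<32)&(hs[:,0]>20))|((hs[:,1]<40)&(hs[:,2]>150))
        if n=='green': m&=((hs[:,1]>120)&(hs[:,0]>40)&(hs[:,0]<80))|((hs[:,1]<40)&(hs[:,2]>150))
        q=Q[m]
        if len(q)<5: print(c,n,'few',len(q));continue
        r=cv2.minAreaRect(q[:,:2].astype(np.float32))
        print(c,n,len(q),np.round(r[0],4),np.round(r[1],4),round(r[2],1),'z',np.percentile(q[:,2],[5,50,95]).round(4))
        print('  box',np.round(cv2.boxPoints(r),3).tolist())
        wh=m&(hs[:,1]<45)&(hs[:,2]>140); print('  white',wh.sum(),Q[wh].mean(0).round(3) if wh.any() else '')
        ims.append(cv2.resize(p[t:t+h,l:l+w],(260,290),interpolation=cv2.INTER_CUBIC))
if len(ims)==6: save('crops',np.vstack([np.hstack(ims[:3]),np.hstack(ims[3:])]))
E
```

```text
scene grey 375 [0.5515 0.0551] [0.1466 0.0574] 28.2 z [0.0608 0.067  0.0748]
  box [[0.4729999899864197, 0.04600000008940697], [0.5009999871253967, -0.004999999888241291], [0.6299999952316284, 0.06400000303983688], [0.6029999852180481, 0.11500000208616257]]
  white 92 [0.584 0.069 0.069]
scene yellow 219 [0.551 0.255] [0.0553 0.1043] 10.5 z [0.0614 0.0683 0.0706]
  box [[0.5139999985694885, 0.3009999990463257], [0.5329999923706055, 0.19900000095367432], [0.5879999995231628, 0.20900000631809235], [0.5690000057220459, 0.3109999895095825]]
  white 40 [0.561 0.206 0.068]
scene green 233 [0.3824 0.2533] [0.1038 0.0564] 84.6 z [0.0615 0.0682 0.0709]
  box [[0.3499999940395355, 0.20399999618530273], [0.4059999883174896, 0.19900000095367432], [0.41499999165534973, 0.3019999861717224], [0.35899999737739563, 0.30799999833106995]]
  white 31 [0.378 0.203 0.068]
side grey 423 [0.5348 0.1089] [0.1092 0.1783] 37.5 z [0.0604 0.0656 0.0708]
  box [[0.43700000643730164, 0.1459999978542328], [0.5460000038146973, 0.004999999888241291], [0.6320000290870667, 0.07199999690055847], [0.5239999890327454, 0.21299999952316284]]
  white 29 [0.613 0.086 0.066]
side yellow 450 [0.5493 0.2559] [0.0563 0.1072] 10.3 z [0.0604 0.066  0.0698]
  box [[0.5120000243186951, 0.30399999022483826], [0.531000018119812, 0.1979999989271164], [0.5870000123977661, 0.20800000429153442], [0.5669999718666077, 0.3140000104904175]]
  white 39 [0.559 0.207 0.067]
side green 462 [0.3802 0.2552] [0.1059 0.0564] 84.1 z [0.0605 0.066  0.0696]
  box [[0.34700000286102295, 0.20499999821186066], [0.40299999713897705, 0.20000000298023224], [0.414000004529953, 0.3050000071525574], [0.3580000102519989, 0.3109999895095825]]
  white 42 [0.375 0.205 0.067]
```

```bash
python3 - <<'E'
from h import *
p=np.load('scene0.npz')['p'];save('sz',cv2.resize(p[180:350,170:400],None,fx=3.4,fy=3.4,interpolation=cv2.INTER_CUBIC))
E
```

```text
(no output)
```

View pics/sz.png

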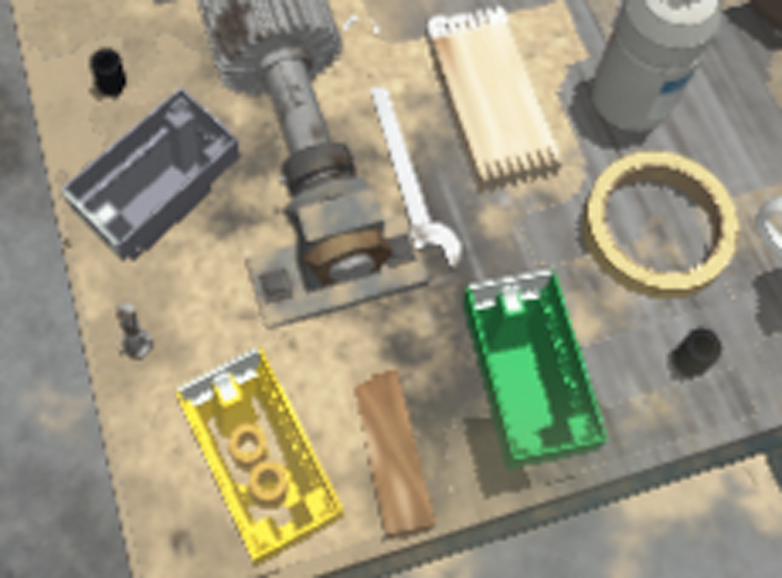

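```bash
python3 - <<'E'
from h import *
for c,(l,t,w,h) in {'scene':(183,200,62,60),'side':(164,172,60,50)}.items():
    z=np.load(c+'0.npz');p,W=z['p'],z['W']
    Q=W[t:t+h,l:l+w].reshape(-1,3)
    for lo in (0.06,0.064):
        m=((Q[:,2]>lo)&(Q[:,2]<0.078)).reshape(h,w).astype(np.uint8)
        n,L,s,ce=cv2.connectedComponentsWithStats(m)
        print(c,s[1:,4])
        for i in np.argsort(-s[1:,4])[:3]+1:
            q=Q[(L==i).ravel()]
            r=cv2.minAreaRect(q[:,:2].astype(np.float32)); print(len(q),np.round(r[0],4),np.round(r[1],4),round(r[2],1),np.round(cv2.boxPoints(r),3).tolist())
    g=p[t:t+h,l:l+w].copy(); g[m>0,0]=255
    save('g'+c,cv2.resize(np.hstack([g,p[t:t+h,l:l+w]]),None,fx=6,fy=6,interpolation=cv2.INTER_NEAREST))
    # everything in depth between 0.08-0.3 near totes (obstacles)
W=np.load('scene0.npz')['W'].reshape(-1,3)
W2=np.vstack([W,np.load('side0.npz')['W'].reshape(-1,3)])
# height map 2cm
ys=np.arange(-0.12,0.36,0.02); xs=np.arange(0.24,0.74,0.02)
print('y\\x  ',' '.join('%3d'%(x*100) for x in xs))
for y in ys:
    row=[]
    for x in xs:
        s=W2[(abs(W2[:,0]-x-.01)<.01)&(abs(W2[:,1]-y-.01)<.01)]
        row.append('%3d'%(1000*np.percentile(s[:,2],98)) if len(s) else '  .')
    print('%5.2f'%y,' '.join(row))
E
```

```text
scene [ 39 323]
323 [0.5699 0.0649] [0.105  0.0574] 28.2 [[0.5099999904632568, 0.06499999761581421], [0.5370000004768372, 0.014999999664723873], [0.6299999952316284, 0.06400000303983688], [0.6029999852180481, 0.11500000208616257]]
39 [0.5001 0.0212] [0.0038 0.0225] 82.5 [[0.48899999260902405, 0.020999999716877937], [0.5109999775886536, 0.017999999225139618], [0.5120000243186951, 0.02199999988079071], [0.48899999260902405, 0.02500000037252903]]
scene [ 31 219]
219 [0.5695 0.0647] [0.1041 0.0574] 28.2 [[0.5099999904632568, 0.06499999761581421], [0.5370000004768372, 0.014999999664723873], [0.6290000081062317, 0.06400000303983688], [0.6019999980926514, 0.11500000208616257]]
31 [0.5001 0.0211] [0.0035 0.0225] 82.5 [[0.48899999260902405, 0.020999999716877937], [0.5109999775886536, 0.017999999225139618], [0.5109999775886536, 0.020999999716877937], [0.48899999260902405, 0.024000000208616257]]
side [404]
404 [0.5674 0.0664] [0.1045 0.0608] 28.3 [[0.5070000290870667, 0.06800000369548798], [0.5360000133514404, 0.014999999664723873], [0.628000020980835, 0.06400000303983688], [0.5989999771118164,
[... 2256 characters left out ...]
63  70   6   4  -2 -891 -892 -886 -891
 0.24   1  33   1   1   2  68  41  28  70   3  10  11  10   8  69  39  69  68   4   3  -1 -890 -889 -888 -889
 0.26  32  34  26   2   3  69  41  18  70   3  12  14  14  66  67  39  68   4   4   4  -2 -889 -892 -889 -891
 0.28   3   3   3   3   3  69  61  54  69   0  14  17  17  69  57  54  69   4   5   5  -2 -890 -890 -895   .
 0.30   3   3   3   3   3  67  69  69  69   1  16  20  19  68  68  68  69   4   4   3   0   .   .   .   .
 0.32   0   0   0   0   0   0   0   0   1   0   0   0   0   0   0   0   0   0   0   0   .   .   .   .   .
 0.34 -891 -891 -892 -892 -893 -890 -891 -892 -889 -889 -891 -890 -887 -891 -892   .   .   .   .   .   .   .   .   .   .
```

```bash
ls pics
```

```text
crops.png
gscene.png
gside.png
scene0.png
side0.png
sz.png
wrist0.png
```

```bash
python3 - <<'E'
from h import *
W2=np.vstack([np.load(c+'0.npz')['W'].reshape(-1,3) for c in ('scene','side','wrist')])
ys=np.arange(-0.8,0.12,0.04); xs=np.arange(0.0,0.84,0.04)
print('y\\x  ',' '.join('%3d'%(x*100) for x in xs))
for y in ys:
    row=[]
    for x in xs:
        s=W2[(abs(W2[:,0]-x-.02)<.02)&(abs(W2[:,1]-y-.02)<.02)]
        row.append('%3d'%(1000*np.percentile(s[:,2],99)) if len(s) else '  .')
    print('%5.2f'%y,' '.join(row))
E
```

```text
y\x     0   4   8  12  16  20  24  28  32  36  40  44  48  52  56  60  64  68  72  76  80
-0.80  25  49  56  15  65  66  67   .   .   .   .   .   . 286 288 285   0   . -822 -785 -837
-0.76  10  10  19 160 157  40   6   .   .   .   .   .   .   .   5   5  -1   . -893 -864 -842
-0.72   8   8  18  68  54  40   2 219 219 218 207   .   .   .   4   4  -1   . -889 -889 -894
-0.68   3   4  18  56  19  40   3 227 219 219 219 218   .   .   5   4  -1   . -894 -892 -892
-0.64   5   3  18  60  19  40 307 329 319 219 219 218 218   .   3   4  -1   . -893 -890 -892
-0.60   4   3  18  56  18  40   3 330 219 219 219 219 218   .   4   4  -1   . -893 -894 -891
-0.56   4   3  21  18  19 357 353 330 384 219 217 206 212 217 218   3   0   . -889 -894 -889
-0.52   .   5   4   5 329 345 327  27  26 118 146 147   4   4   4   4   0   . -892 -894 -892
-0.48   5   4   5   5   6 327 343  27  15 144 160 147   5   3   4   5   0   . -894 -892 -894
-0.44   5  10   5   5   5  26  27  27   8   7 167 163   5   3   4   4   0   . -889 -894 -894
-0.40   5   5   4   4   4  27  27  27   4 154 166 163   5   3   3   4   0   . -8
[... 430 characters left out ...]
 374 247 247  17 129  90   0   . -892 -886 -892
-0.16   6   6 247 247 375 372 350 354 337 375 374 249 344  15   4   4   0   . -889 -889 -888
-0.12  14  12 247 247 376 376 331 330 256 376 370 247 337  15   5   4   0   . -887 -888 -888
-0.08  66 443 246 247 375 377 375 374 377 377 247 246 246   3  34   2   1 -889 -885 -887 -887
-0.04 435 430 320   4   4 373 374 374 374  15 104 118 115   4  34   1   0 -889 -889 -890 -890
 0.00 407 366 300   5   5   5   9  27  27  12 102 117 115  70  69   3   0   . -892 -891 -892
 0.04 344 346  13   2 132 202 140  27  28   7   7  92  82  68  69  69  -2   . -892 -894 -893
 0.08 314  12   7   4 129 194 139  27  27   7   7  98  94  69  69  69  -1   . -892 -892 -892
```

```bash
python3 - <<'E'
from h import *
W=np.load('side0.npz')['W'].reshape(-1,3); P=np.load('side0.npz')['p'].reshape(-1,3)
m=(W[:,2]>0.40)&(W[:,0]<0.8)&(W[:,1]>-0.7)&(W[:,0]>.1)
print(m.sum(), W[m].min(0),W[m].max(0))
E
```

```text
771 [0.11516066 0.65819297 0.5999194 ] [0.11516066 0.65819297 0.5999194 ]
```

```bash
cat >> h.py <<'E'
def rel(p,yaw,s=None):
    """shift & turn from current pose (assumed tool straight down) in tool axes"""
    s=s or state()
    y0=s['ee_rot'][2]; R0=R.from_euler('xyz',[180,0,y0],degrees=True)
    sh=R0.inv().apply(np.array(p)-s['tool_pos'])
    dy=(yaw-y0+180)%360-180
    return [*sh.round(4).tolist(),0,0,round(-dy,1)]
def camtcp(s):
    ci=camera_info('wrist'); r=cv2.Rodrigues(np.array(ci['rvec'],float))[0]
    c=-r.T@np.array(ci['tvec']).ravel()
    T=R.from_euler('xyz',s['ee_rot'],degrees=True)
    return T.inv().apply(c-s['tool_pos']), T.inv().apply(r.T@[0,0,1])
E
python3 - <<'E'
from h import *
s=state();print(camtcp(s))
import json
pts=[]
for i,az in enumerate(np.linspace(-65.1,24.9,17)[1:]):
    r=0.62; pts.append(rel([r*np.cos(np.radians(az)),r*np.sin(np.radians(az)),0.53],24.9+(90-14.5)*(i+1)/16))
for q in pts: print([round(x,3) for x in q])
E
python3 -m inch '[[[0,0,-0.05,0,0,0],[0,0,-0.1,0,0,0],[0,0,-0.15,0,0,0],[0,0,-0.2,0,0,0],[0,0,-0.25,0,0,0],[0,0,-0.282,0,0,0],[0,0,-0.282,0,0,0]]]' 1
```

```text
(array([ 0.08485241, -0.00055589, -0.13684833]), array([-3.03801749e-01,  5.20900428e-05,  9.52735270e-01]))
[0.061, -0.008, -0.282, 0, 0, np.float64(-4.7)]
[0.121, -0.017, -0.282, 0, 0, np.float64(-9.4)]
[0.18, -0.032, -0.282, 0, 0, np.float64(-14.1)]
[0.237, -0.052, -0.282, 0, 0, np.float64(-18.9)]
[0.292, -0.078, -0.282, 0, 0, np.float64(-23.6)]
[0.344, -0.109, -0.282, 0, 0, np.float64(-28.3)]
[0.393, -0.146, -0.282, 0, 0, np.float64(-33.0)]
[0.438, -0.186, -0.282, 0, 0, np.float64(-37.7)]
[0.479, -0.232, -0.282, 0, 0, np.float64(-42.5)]
[0.515, -0.28, -0.282, 0, 0, np.float64(-47.2)]
[0.547, -0.333, -0.282, 0, 0, np.float64(-51.9)]
[0.573, -0.388, -0.282, 0, 0, np.float64(-56.6)]
[0.593, -0.445, -0.282, 0, 0, np.float64(-61.3)]
[0.608, -0.504, -0.282, 0, 0, np.float64(-66.1)]
[0.617, -0.564, -0.282, 0, 0, np.float64(-70.8)]
[0.62, -0.625, -0.282, 0, 0, np.float64(-75.5)]
time: 1.62
tool_pos: [0.2635, -0.5672, 0.5323]
ee_rot: [179.7, -0.0, 24.9]
wrist_force: [-0.1, 0.3, -0.0]
width: 0.0879
```

```bash
python3 -m inch '[[[0.061,-0.008,0,0,0,-4.7],[0.121,-0.017,0,0,0,-9.4],[0.18,-0.032,0,0,0,-14.1],[0.237,-0.052,0,0,0,-18.9],[0.292,-0.078,0,0,0,-23.6],[0.344,-0.109,0,0,0,-28.3],[0.393,-0.146,0,0,0,-33],[0.438,-0.186,0,0,0,-37.7],[0.479,-0.232,0,0,0,-42.5],[0.515,-0.28,0,0,0,-47.2],[0.547,-0.333,0,0,0,-51.9],[0.573,-0.388,0,0,0,-56.6],[0.593,-0.445,0,0,0,-61.3],[0.608,-0.504,0,0,0,-66.1],[0.617,-0.564,0,0,0,-70.8],[0.62,-0.625,0,0,0,-75.5],[0.62,-0.625,0,0,0,-75.5]]]'
python3 - <<'E'
from h import *
s=state();print(s['tool_pos'],s['ee_rot'],s['joints'].round(1))
print(rel([0.55,0.2555,0.26],100.4))
E
```

```text
time: 3.75
tool_pos: [0.559, 0.2666, 0.5283]
ee_rot: [-179.9, -0.1, 101.0]
wrist_force: [-0.3, 0.5, 0.2]
width: 0.0882
[0.5590163  0.26662984 0.52825409] [-1.79855712e+02 -9.19078526e-02  1.01022604e+02] [-10.2  21.6 -32.   60.3  11.3 101.  -27.2]
[-0.0092, -0.011, 0.2683, 0, 0, np.float64(0.6)]
```

```bash
python3 -m inch '[[[-0.009,-0.011,0.05,0,0,0.6],[-0.009,-0.011,0.1,0,0,0.6],[-0.009,-0.011,0.15,0,0,0.6],[-0.009,-0.011,0.2,0,0,0.6],[-0.009,-0.011,0.25,0,0,0.6],[-0.009,-0.011,0.268,0,0,0.6],[-0.009,-0.011,0.268,0,0,0.6]]]'
cat >> h.py <<'E'
def fit(W,p,n,zc,seed,cell=0.001,rad=0.075):
    """minAreaRect of rim points near seed"""
    Q=W.reshape(-1,3);C=p.reshape(-1,3)
    hs=cv2.cvtColor(C[None],cv2.COLOR_RGB2HSV)[0].astype(int)
    m=(abs(Q[:,2]-zc)<0.007)&(np.hypot(Q[:,0]-seed[0],Q[:,1]-seed[1])<rad)
    q=Q[m]
    if len(q)<10: return print(n,'few')
    r=cv2.minAreaRect(q[:,:2].astype(np.float32)); b=cv2.boxPoints(r)
    wh=m&(hs[:,1]<45)&(hs[:,2]>140)
    e=[b[1]-b[0],b[2]-b[1]]; L=max(e,key=np.linalg.norm); yaw=np.degrees(np.arctan2(L[1],L[0]))
    w=Q[wh].mean(0) if wh.any() else None
    if w is not None and (w[:2]-r[0])@L<0: yaw=(yaw+360)%360-180
    print(n,len(q),'c',np.round(r[0],4),'size',np.round(sorted(r[1]),4),'yaw',round(float(yaw),1),'ztop',np.percentile(q[:,2],[10,50,90]).round(4),'white',None if w is None else w.round(3),wh.sum())
E
python3 - <<'E'
from h import *
s=state();ci=camera_info('wrist');p,d=camera('wrist');save('w1',p);W=cloud('wrist',d,ci);np.savez('w1.npz',p=p,d=d,W=W)
print(s['tool_pos'],s['ee_rot'])
fit(W,p,'yellow',0.068,(0.55,0.2555),rad=0.066);fit(W,p,'grey',0.068,(0.569,0.065),rad=0.066);fit(W,p,'green',0.068,(0.381,0.254),rad=0.066)
E
```

```text
time: 4.62
tool_pos: [0.553, 0.2496, 0.2609]
ee_rot: [-179.9, 0.0, 99.8]
wrist_force: [0.2, -0.4, 0.7]
width: 0.0875
[0.55302222 0.24955211 0.26089219] [-1.79888510e+02  3.39294650e-02  9.97706409e+01]
yellow 847 c [0.5511 0.2553] size [0.0559 0.1039] yaw -79.3 ztop [0.064  0.0691 0.0703] white [0.564 0.206 0.069] 77
grey 521 c [0.5658 0.0714] size [0.0438 0.1045] yaw 28.2 ztop [0.0622 0.067  0.0699] white [0.576 0.09  0.069] 163
green 1433 c [0.3821 0.254 ] size [0.0569 0.1045] yaw -95.8 ztop [0.0624 0.068  0.07  ] white [0.377 0.204 0.069] 132
```

View pics/w1.png

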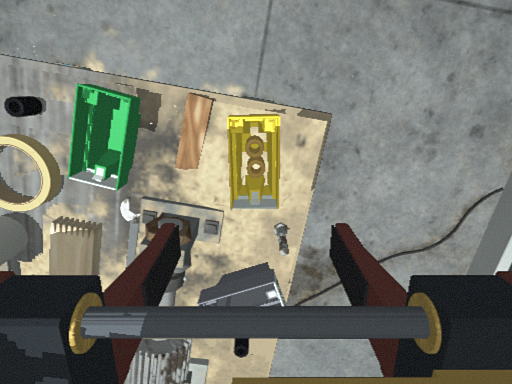

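The wrist view shows yellow at about (254,160) with both bushes inside, and green at (104,137). Grey is at (240,290), partly hidden by the gripper. The fits agree with the scene camera to within 1–2 mm.

```bash
python3 - <<'E'
from h import *
s=state();print(s['tool_pos'],s['ee_rot']);print(rel([0.551,0.2554,0.0715],100.5))
E
```

```text
[0.55363362 0.25025278 0.26250373] [ 1.79962698e+02 -1.45091959e-02  9.97820414e+01]
[0.0055, -0.0017, 0.191, 0, 0, np.float64(-0.7)]
```

```bash
python3 -m inch '[[[0.0055,-0.002,0.05,0,0,-0.7],[0.0055,-0.002,0.1,0,0,-0.7],[0.0055,-0.002,0.14,0,0,-0.7],[0.0055,-0.002,0.16,0,0,-0.7],[0.0055,-0.002,0.16,0,0,-0.7]]]'
python3 - <<'E'
from h import *
for i in range(3):
    s=state();print(s['tool_pos'],s['ee_rot'],rel([0.551,0.2554,0.0715],100.5,s))
E
```

```text
time: 5.3
tool_pos: [0.5506, 0.2556, 0.102]
ee_rot: [180.0, -0.0, 100.5]
wrist_force: [-0.2, -0.3, -0.2]
width: 0.0879
[0.55060315 0.2556213  0.10198086] [ 1.79999845e+02 -6.48316945e-04  1.00506263e+02] [-0.0003, 0.0003, 0.0305, 0, 0, np.float64(0.0)]
[0.55060315 0.2556213  0.10198086] [ 1.79999845e+02 -6.48316945e-04  1.00506263e+02] [-0.0003, 0.0003, 0.0305, 0, 0, np.float64(0.0)]
[0.55060315 0.2556213  0.10198086] [ 1.79999845e+02 -6.48316945e-04  1.00506263e+02] [-0.0003, 0.0003, 0.0305, 0, 0, np.float64(0.0)]
```

Down and grip; in the next call, lift slightly to check.

```bash
python3 -m inch '[[[0,0,0.015,0,0,0],[0,0,0.03,0,0,0],[0,0,0.03,0,0,0]]]'; python3 -m inch '[[[0,0,0,0,0,0],[0,0,0,0,0,0],[0,0,0,0,0,0],[0,0,0,0,0,0],[0,0,0,0,0,0]]]' 0.4 25; python3 -m inch '[[[0,0,-0.01,0,0,0],[0,0,-0.03,0,0,0],[0,0,-0.05,0,0,0],[0,0,-0.07,0,0,0],[0,0,-0.09,0,0,0],[0,0,-0.11,0,0,0],[0,0,-0.11,0,0,0]]]'
```

```text
time: 5.68
tool_pos: [0.5496, 0.255, 0.0706]
ee_rot: [-179.9, 0.0, 100.5]
wrist_force: [0.2, 0.2, 1.2]
width: 0.0877
time: 6.3
tool_pos: [0.5504, 0.2555, 0.072]
ee_rot: [180.0, -0.0, 100.5]
wrist_force: [-0.2, -0.9, 2.5]
width: 0.0556
time: 7.18
tool_pos: [0.5511, 0.256, 0.1837]
ee_rot: [179.8, -0.0, 100.5]
wrist_force: [0.1, 0.4, -3.9]
width: 0.056
```

```bash
python3 - <<'E'
from h import *
s=state();print(s['tool_pos'],s['ee_rot'],s['wrist_force'])
p,d=camera('side');save('s1',cv2.resize(p[100:340,80:400],None,fx=2,fy=2));np.savez('s1.npz',p=p,d=d,W=cloud('side',d))
p,d=camera('wrist');save('w2',p)
E
```

```text
[0.55106587 0.25599255 0.18373768] [ 1.79809763e+02 -4.39283692e-02  1.00507809e+02] [ 0.10288288  0.36628879 -3.88686747]
```

View pics/s1.png

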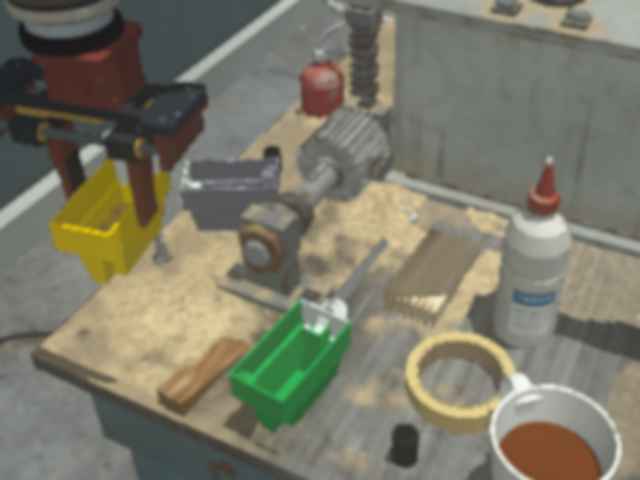

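View pics/w2.png

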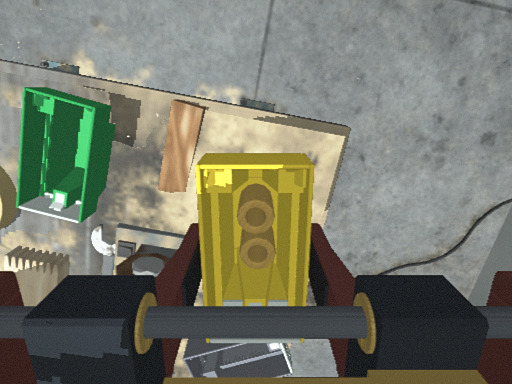

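The side view (enlarged crop) shows yellow lifted level at (110,220), with nothing else disturbed. In the wrist view both bushes are still inside, at about (256,215) and (257,253).

```bash
python3 - <<'E'
from h import *
s=state();print(s['tool_pos'],s['ee_rot'],s['joints'].round(1))
for i in range(1,14):
    f=i/13; a=np.array([0.551,0.2557]);b=np.array([0.5695,0.0653]); 
    print([round(float(x),3) for x in rel([*(a+(b-a)*f),0.22],100.5+107.7*f,s)])
E
```

```text
[0.55007603 0.25516653 0.18145673] [-1.79990507e+02  1.68424081e-02  1.00504941e+02] [ -7.4  28.6 -30.5  96.8  16.5  59.1 -32.9]
[-0.014, -0.0, -0.038, 0.0, 0.0, -8.3]
[-0.029, -0.002, -0.038, 0.0, 0.0, -16.6]
[-0.044, -0.003, -0.038, 0.0, 0.0, -24.8]
[-0.058, -0.004, -0.038, 0.0, 0.0, -33.1]
[-0.073, -0.005, -0.038, 0.0, 0.0, -41.4]
[-0.088, -0.007, -0.038, 0.0, 0.0, -49.7]
[-0.102, -0.008, -0.038, 0.0, 0.0, -58.0]
[-0.117, -0.009, -0.038, 0.0, 0.0, -66.3]
[-0.132, -0.01, -0.038, 0.0, 0.0, -74.6]
[-0.146, -0.012, -0.038, 0.0, 0.0, -82.8]
[-0.161, -0.013, -0.038, 0.0, 0.0, -91.1]
[-0.176, -0.014, -0.038, 0.0, 0.0, -99.4]
[-0.19, -0.015, -0.038, 0.0, 0.0, -107.7]
```

```bash
python3 -m inch '[[[0,0,-0.02,0,0,0],[-0.014,0,-0.038,0,0,-8.3],[-0.029,-0.002,-0.038,0,0,-16.6],[-0.044,-0.003,-0.038,0,0,-24.8],[-0.058,-0.004,-0.038,0,0,-33.1],[-0.073,-0.005,-0.038,0,0,-41.4],[-0.088,-0.007,-0.038,0,0,-49.7],[-0.102,-0.008,-0.038,0,0,-58],[-0.117,-0.009,-0.038,0,0,-66.3],[-0.132,-0.01,-0.038,0,0,-74.6],[-0.146,-0.012,-0.038,0,0,-82.8],[-0.161,-0.013,-0.038,0,0,-91.1],[-0.176,-0.014,-0.038,0,0,-99.4],[-0.19,-0.015,-0.038,0,0,-107.7],[-0.19,-0.015,-0.038,0,0,-107.7],[-0.19,-0.015,-0.038,0,0,-107.7]]]'
python3 - <<'E'
from h import *
s=state();print(s['tool_pos'],s['ee_rot'],s['joints'].round(1))
print(rel([0.5695,0.0653,0.131],208.2))
for c in ('scene','side','wrist'):
    ci=camera_info(c);p,d=camera(c);W=cloud(c,d,ci);np.savez(c+'3.npz',p=p,d=d,W=W);save(c+'3',p)
    fit(W,p,c+' yellow',s['tool_pos'][2]-0.0025,(0.5695,0.0653),rad=0.066)
    fit(W,p,c+' grey',0.068,(0.5695,0.0653),rad=0.066)
E
```

```text
time: 9.28
tool_pos: [0.5697, 0.0664, 0.2192]
ee_rot: [179.9, -0.0, -151.9]
wrist_force: [-0.2, 0.0, -3.2]
width: 0.0559
[0.56974534 0.06642622 0.21915008] [ 1.79941070e+02 -2.88701685e-02 -1.51947506e+02] [ 27.9  30.  -54.6  98.1  26.5  65.9  83.7]
[0.0007, -0.0009, 0.0882, 0, 0, np.float64(-0.1)]
scene yellow 250 c [0.5782 0.0704] size [0.0702 0.0958] yaw 19.2 ztop [0.2106 0.2148 0.2169] white [0.616 0.092 0.216] 34
scene grey 210 c [0.5696 0.0655] size [0.0567 0.1052] yaw 28.1 ztop [0.0624 0.067  0.0694] white [0.593 0.084 0.068] 31
side yellow 405 c [0.5673 0.0728] size [0.0691 0.1035] yaw 28.7 ztop [0.2105 0.2142 0.2174] white None 0
side grey 354 c [0.5678 0.0659] size [0.0607 0.1048] yaw 27.9 ztop [0.0622 0.0662 0.0695] white None 0
wrist yellow 3963 c [0.571  0.0677] size [0.0738 0.1042] yaw 28.5 ztop [0.2118 0.2169 0.2184] white [0.616 0.091 0.217] 287
wrist grey 425 c [0.5358 0.0462] size [0.0285 0.0559] yaw 119.1 ztop [0.0624 0.0691 0.0703] white [0.521 0.068 0.069] 50
```

View pics/wrist3.png

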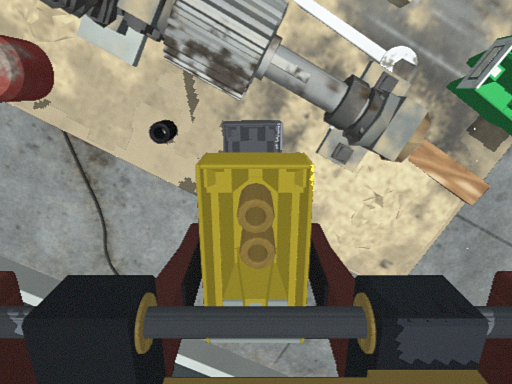

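View pics/side3.png

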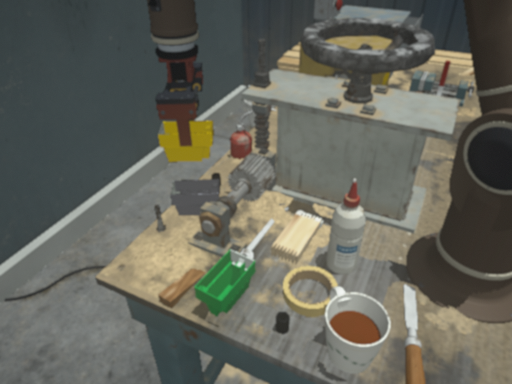

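The wrist view shows yellow over grey, with the plain ends together at (255,140). The white ends point the same way and the bushes are in. Yellow sits about 2 mm too far toward its white end, so I correct that and lower.

```bash
python3 -m inch '[[[0.002,-0.001,0.03,0,0,0],[0.002,-0.001,0.06,0,0,0],[0.002,-0.001,0.075,0,0,0],[0.002,-0.001,0.088,0,0,0],[0.002,-0.001,0.088,0,0,0]]]'
python3 -m inch '[[[0,0,0.006,0,0,0],[0,0,0.012,0,0,0],[0,0,0.018,0,0,0],[0,0,0.018,0,0,0]]]'
python3 - <<'E'
from h import *
s=state();print(s['tool_pos'],s['ee_rot'],s['wrist_force'],s['wrist_torque'])
E
```

```text
time: 10.05
tool_pos: [0.5686, 0.0642, 0.1313]
ee_rot: [180.0, -0.0, -151.8]
wrist_force: [0.1, 0.5, -2.9]
width: 0.0559
time: 10.55
tool_pos: [0.5685, 0.0639, 0.1131]
ee_rot: [180.0, -0.0, -151.8]
wrist_force: [-0.3, -0.6, -2.8]
width: 0.0559
[0.5685311  0.06387079 0.11313233] [ 1.79985418e+02 -4.67710796e-02 -1.51787132e+02] [-0.32564397 -0.58354214 -2.83956069] [ 0.10406745 -0.10202947  0.03435461]
```

```bash
python3 -m inch '[[[0,0,0.003,0,0,0],[0,0,0.006,0,0,0],[0,0,0.009,0,0,0],[0,0,0.011,0,0,0],[0,0,0.011,0,0,0]]]'
python3 - <<'E'
from h import *
s=state();print(s['tool_pos'],s['ee_rot'],s['wrist_force'],s['wrist_torque'])
E
```

```text
time: 11.18
tool_pos: [0.5688, 0.064, 0.1025]
ee_rot: [180.0, -0.0, -151.8]
wrist_force: [-0.7, -0.6, -3.0]
width: 0.0558
[0.56876036 0.06401034 0.10248079] [ 1.79994270e+02 -1.21388729e-02 -1.51786593e+02] [-0.65231726 -0.55610616 -3.04200719] [ 0.13305058 -0.09770168  0.00932173]
```

```bash
python3 -m inch '[[[0,0,0.001,0,0,0],[0,0,0.002,0,0,0],[0,0,0.002,0,0,0]]]'
python3 -m inch '[[[0,0,0,0,0,0],[0,0,0,0,0,0],[0,0,0,0,0,0]]]' 0.85
python3 - <<'E'
from h import *
s=state();print(s['tool_pos'],s['ee_rot'],s['wrist_force'],s['width'])
ci=camera_info('wrist');p,d=camera('wrist');W=cloud('wrist',d,ci);save('w4',p)
fit(W,p,'yellow',0.098,(0.5695,0.0653),rad=0.066)
E
```

```text
time: 11.55
tool_pos: [0.5691, 0.064, 0.1019]
ee_rot: [-179.9, 0.0, -151.8]
wrist_force: [-3.8, -1.9, 7.2]
width: 0.0556
time: 11.92
tool_pos: [0.5689, 0.0641, 0.1006]
ee_rot: [180.0, 0.0, -151.8]
wrist_force: [-0.1, -0.1, -0.1]
width: 0.0744
[0.56893833 0.06405117 0.10062682] [ 1.79997338e+02  1.27555673e-02 -1.51791628e+02] [-0.10564171 -0.11847802 -0.09944252] 0.07437771755265853
yellow 4711 c [0.5703 0.0648] size [0.0925 0.1054] yaw 26.7 ztop [0.093  0.099  0.1005] white [0.615 0.088 0.1  ] 334
```

View pics/w4.png

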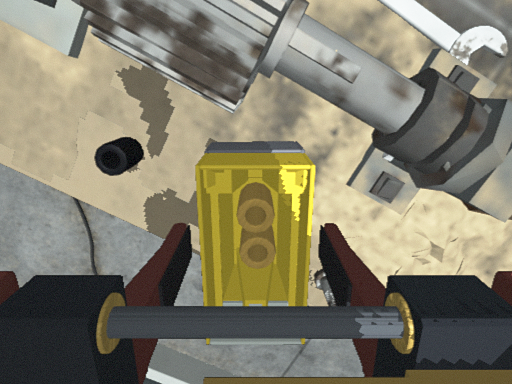

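The wrist view shows yellow seated in grey with its rim at z 0.100, which is the nested height. Both bushes are in, at (256,210) and (257,250), and the fingers are clear. I retreat upward and verify.

```bash
python3 -m inch '[[[0,0,-0.02,0,0,0],[0,0,-0.06,0,0,0],[0,0,-0.1,0,0,0],[0,0,-0.14,0,0,0],[0,0,-0.16,0,0,0]]]' 1
python3 - <<'E'
from h import *
s=state();print(s['tool_pos'],s['ee_rot'],s['wrist_force'],s['width'],s['joints'].round(1))
for c in ('scene','side','wrist'):
    ci=camera_info(c);p,d=camera(c);W=cloud(c,d,ci);save(c+'5',p)
    fit(W,p,c+' yellow',0.098,(0.5695,0.0653),rad=0.066)
    fit(W,p,c+' grey',0.068,(0.5695,0.0653),rad=0.066)
    fit(W,p,c+' green',0.068,(0.382,0.254),rad=0.066)
for i in range(1,15):
    f=i/14; a=s['tool_pos'][:2];b=np.array([0.382,0.254]); 
    print([round(float(x),3) for x in rel([*(a+(b-a)*f),0.26],-151.8-(123.6)*f,s)])
E
```

```text
time: 12.6
tool_pos: [0.5694, 0.0646, 0.2638]
ee_rot: [-179.9, 0.2, -151.8]
wrist_force: [-0.1, 0.2, -0.4]
width: 0.088
[0.56939416 0.06461489 0.26383797] [-1.79918661e+02  1.79586968e-01 -1.51771809e+02] [-0.10043355  0.17629118 -0.35893043] 0.0879670596283449 [ 29.3  27.5 -56.2  95.2  24.1  70.2  86. ]
scene yellow 276 c [0.571  0.0653] size [0.0575 0.1043] yaw 28.1 ztop [0.0924 0.0971 0.0997] white [0.615 0.089 0.099] 16
scene grey 526 c [0.5706 0.066 ] size [0.056  0.1035] yaw 28.5 ztop [0.0631 0.0683 0.0727] white [0.625 0.073 0.069] 1
scene green 314 c [0.3826 0.2538] size [0.0564 0.1044] yaw -95.6 ztop [0.0624 0.0679 0.07  ] white [0.378 0.204 0.067] 46
side yellow 389 c [0.5688 0.0663] size [0.0608 0.1033] yaw 28.3 ztop [0.0921 0.0958 0.0994] white None 0
side grey 422 c [0.5669 0.0662] size [0.0603 0.1038] yaw 28.0 ztop [0.0634 0.0695 0.0739] white None 0
side green 550 c [0.3807 0.2554] size [0.0574 0.1048] yaw -95.7 ztop [0.062  0.0668 0.0695] white [0.375 0.205 0.068] 58
wrist yellow 1067 c [0.5701 0.0649] size [0.056  0.1034] yaw 28.2 ztop [0.0926 0.0991 0.1004] white [0.614 0.089 0.099] 99
wrist grey 1946 c [0.5689 0.0643] size [0.0551 0.1037] yaw 28.3 ztop [0.0644 0.0698 0.0732] white [0.611 0.086 0.072] 64
wrist green 1055 c [0.3827 0.2513] size [0.0564 0.1034] yaw -95.6 ztop [0.0623 0.0674 0.07  ] white [0.377 0.203 0.069] 139
[0.005, 0.018, 0.004, 0.0, 0.0, 8.9]
[0.011, 0.036, 0.004, 0.0, 0.0, 17.7]
[0.016, 0.055, 0.004, 0.0, 0.0, 26.5]
[0.022, 0.073, 0.004, 0.0, 0.0, 35.3]
[0.027, 0.091, 0.004, 0.0, 0.0, 44.2]
[0.032, 0.11, 0.004, 0.0, 0.0, 53.0]
[0.038, 0.128, 0.004, 0.0, 0.0, 61.8]
[0.043, 0.146, 0.004, 0.0, 0.0, 70.7]
[0.049, 0.164, 0.004, 0.0, 0.0, 79.5]
[0.054, 0.182, 0.004, 0.0, 0.0, 88.3]
[0.059, 0.201, 0.004, 0.0, 0.0, 97.1]
[0.065, 0.219, 0.004, 0.0, 0.0, 106.0]
[0.07, 0.237, 0.004, 0.0, 0.0, 114.8]
[0.075, 0.256, 0.004, 0.0, 0.0, 123.6]
```

View pics/wrist5.png

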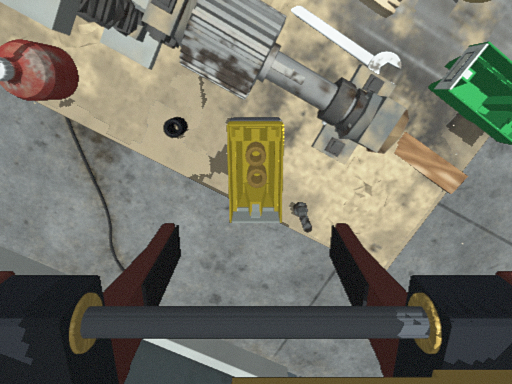

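```bash
python3 -m inch '[[[0.005,0.018,0.004,0,0,8.9],[0.011,0.036,0.004,0,0,17.7],[0.016,0.055,0.004,0,0,26.5],[0.022,0.073,0.004,0,0,35.3],[0.027,0.091,0.004,0,0,44.2],[0.032,0.11,0.004,0,0,53],[0.038,0.128,0.004,0,0,61.8],[0.043,0.146,0.004,0,0,70.7],[0.049,0.164,0.004,0,0,79.5],[0.054,0.182,0.004,0,0,88.3],[0.059,0.201,0.004,0,0,97.1],[0.065,0.219,0.004,0,0,106],[0.07,0.237,0.004,0,0,114.8],[0.075,0.256,0.004,0,0,123.8],[0.075,0.256,0.004,0,0,123.8],[0.075,0.256,0.004,0,0,123.8]]]'
python3 - <<'E'
from h import *
s=state();print(s['tool_pos'],s['ee_rot'],s['joints'].round(1))
ci=camera_info('wrist');p,d=camera('wrist');W=cloud('wrist',d,ci);save('w6',p)
fit(W,p,'green',0.068,(0.3824,0.2535),rad=0.066)
print(rel([0.3825,0.2535,0.0715],84.4))
E
```

```text
time: 14.75
tool_pos: [0.3819, 0.2533, 0.2558]
ee_rot: [-179.9, 0.1, 84.6]
wrist_force: [-0.7, 0.6, 0.2]
width: 0.0878
[0.38194311 0.25327866 0.25582031] [-1.79943354e+02  6.18372463e-02  8.45963151e+01] [ -2.6  10.6 -41.3 110.8   8.   61.5 -52.7]
green 888 c [0.382  0.2543] size [0.056  0.1033] yaw -95.8 ztop [0.0626 0.0691 0.0703] white [0.376 0.204 0.069] 89
[0.0003, 0.0004, 0.1845, 0, 0, np.float64(0.1)]
```

View pics/w6.png

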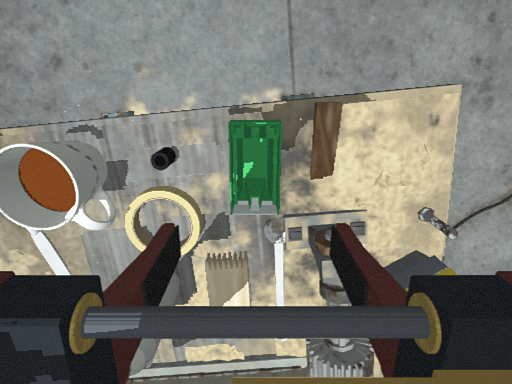

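Green lies centred on the tool axis at (255,168), with its white end toward the robot. I descend and grip.

```bash
python3 -m inch '[[[0.001,0,0.05,0,0,0.1],[0.001,0,0.1,0,0,0.1],[0.001,0,0.14,0,0,0.1],[0.001,0,0.165,0,0,0.1],[0.001,0,0.18,0,0,0.1],[0.001,0,0.184,0,0,0.1],[0.001,0,0.184,0,0,0.1]]]'
```

```text
time: 15.68
tool_pos: [0.3822, 0.2553, 0.0731]
ee_rot: [180.0, -0.0, 84.3]
wrist_force: [-0.3, -1.1, -0.1]
width: 0.0879
```

```bash
python3 -m inch '[[[0,0,0.001,0,0,0],[0,0,0.001,0,0,0],[0,0,0.001,0,0,0],[0,0,0.001,0,0,0],[0,0,0.001,0,0,0]]]' 0.4 25; python3 -m inch '[[[0,0,-0.01,0,0,0],[0,0,-0.04,0,0,0],[0,0,-0.08,0,0,0],[0,0,-0.12,0,0,0],[0,0,-0.16,0,0,0],[0,0,-0.19,0,0,0],[0,0,-0.19,0,0,0]]]'
python3 - <<'E'
from h import *
s=state();print(s['tool_pos'],s['ee_rot'],s['joints'].round(1))
for i in range(1,9):
    f=i/8; a=s['tool_pos'][:2];b=np.array([0.5705,0.065]); 
    print([round(float(x),3) for x in rel([*(a+(b-a)*f),0.26],84.4-56.2*f,s)])
E
```

```text
time: 16.3
tool_pos: [0.382, 0.2552, 0.0719]
ee_rot: [180.0, -0.0, 84.3]
wrist_force: [-0.4, -0.7, 4.3]
width: 0.0558
time: 17.18
tool_pos: [0.3824, 0.2559, 0.2639]
ee_rot: [179.8, -0.1, 84.3]
wrist_force: [-0.2, 0.3, -1.8]
width: 0.0563
[0.38243935 0.25585361 0.26385776] [ 1.79788286e+02 -1.18024991e-01  8.43077882e+01] [ -1.7  10.3 -42.5 110.1   7.9  62.3 -53.1]
[-0.021, 0.026, 0.004, 0.0, 0.0, 6.9]
[-0.043, 0.051, 0.004, 0.0, 0.0, 14.0]
[-0.064, 0.077, 0.004, 0.0, 0.0, 21.0]
[-0.086, 0.103, 0.004, 0.0, 0.0, 28.0]
[-0.107, 0.129, 0.004, 0.0, 0.0, 35.0]
[-0.128, 0.154, 0.004, 0.0, 0.0, 42.1]
[-0.15, 0.18, 0.004, 0.0, 0.0, 49.1]
[-0.171, 0.206, 0.004, 0.0, 0.0, 56.1]
```

```bash
python3 -m inch '[[[-0.021,0.026,0.004,0,0,6.9],[-0.043,0.051,0.004,0,0,14],[-0.064,0.077,0.004,0,0,21],[-0.086,0.103,0.004,0,0,28],[-0.107,0.129,0.004,0,0,35],[-0.128,0.154,0.004,0,0,42.1],[-0.15,0.18,0.004,0,0,49.1],[-0.171,0.206,0.004,0,0,56.1],[-0.171,0.206,0.004,0,0,56.1],[-0.171,0.206,0.004,0,0,56.1]]]'
python3 - <<'E'
from h import *
s=state();print(s['tool_pos'],s['ee_rot'],s['joints'].round(1))
for c in ('scene','wrist'):
    ci=camera_info(c);p,d=camera(c);W=cloud(c,d,ci);save(c+'7',p);np.savez(c+'7.npz',p=p,d=d,W=W)
    fit(W,p,c+' green',s['tool_pos'][2]-0.0025,(0.5705,0.065),rad=0.066)
    fit(W,p,c+' yellow',0.098,(0.5705,0.065),rad=0.066)
print(rel([0.5705,0.065,0.2],28.2))
E
```

```text
time: 18.42
tool_pos: [0.5688, 0.0653, 0.2565]
ee_rot: [-179.9, 0.1, 28.3]
wrist_force: [-0.6, 0.7, -2.0]
width: 0.0555
[0.56884297 0.06530113 0.2564713 ] [-1.79917661e+02  1.04854402e-01  2.83279906e+01] [  7.4  20.1 -24.2  96.9   8.9  65.  -81. ]
scene green 219 c [0.5941 0.0742] size [0.0555 0.0714] yaw -72.0 ztop [0.2482 0.2524 0.2546] white None 0
scene yellow 259 c [0.5704 0.0654] size [0.0574 0.1049] yaw 28.4 ztop [0.0923 0.0971 0.0998] white [0.615 0.09  0.099] 17
wrist green 4079 c [0.5674 0.0656] size [0.0742 0.1047] yaw -151.8 ztop [0.2493 0.254  0.2556] white [0.524 0.041 0.254] 340
wrist yellow 396 c [0.6035 0.0835] size [0.0301 0.056 ] yaw -62.4 ztop [0.0932 0.099  0.1003] white [0.615 0.089 0.099] 113
[0.0011, 0.0014, 0.0572, 0, 0, np.float64(0.2)]
```

View pics/wrist7.png

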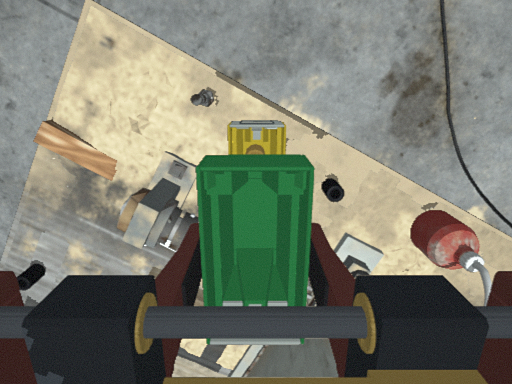

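View pics/scene7.png

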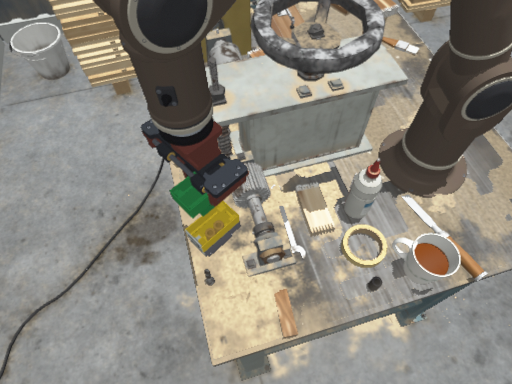

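The wrist view shows green over yellow with the white ends opposed: yellow's white end is at (257,125) and green's at (255,310). I correct by +3 mm along the tool's x and lower to just above the shoulders.

```bash
python3 -m inch '[[[0.003,0.0007,0.03,0,0,0],[0.003,0.0007,0.05,0,0,0],[0.003,0.0007,0.065,0,0,0],[0.003,0.0007,0.078,0,0,0],[0.003,0.0007,0.078,0,0,0]]]'
python3 - <<'E'
from h import *
s=state();print(s['tool_pos'],s['ee_rot'],s['wrist_force'],rel([0.5705,0.065,0.1565],28.2))
ci=camera_info('wrist');p,d=camera('wrist');W=cloud('wrist',d,ci);save('w8',p)
fit(W,p,'green',s['tool_pos'][2]-0.0025,(0.5705,0.065),rad=0.066)
fit(W,p,'yellow',0.098,(0.5705,0.065),rad=0.066)
E
```

```text
time: 19.15
tool_pos: [0.5723, 0.0655, 0.1789]
ee_rot: [-180.0, 0.1, 28.2]
wrist_force: [0.1, -0.2, -1.9]
width: 0.0561
[0.57231792 0.06549012 0.17890047] [-1.79968571e+02  7.10514796e-02  2.82380817e+01] [ 0.08741394 -0.1822047  -1.87067038] [-0.0018, -0.0004, 0.0224, 0, 0, np.float64(0.0)]
green 4024 c [0.571  0.0651] size [0.0744 0.1048] yaw -151.7 ztop [0.1716 0.1761 0.1777] white [0.527 0.041 0.176] 317
yellow 578 c [0.6118 0.0879] size [0.0116 0.0557] yaw -61.7 ztop [0.0926 0.0988 0.1002] white [0.616 0.089 0.099] 206
```

View pics/w8.png

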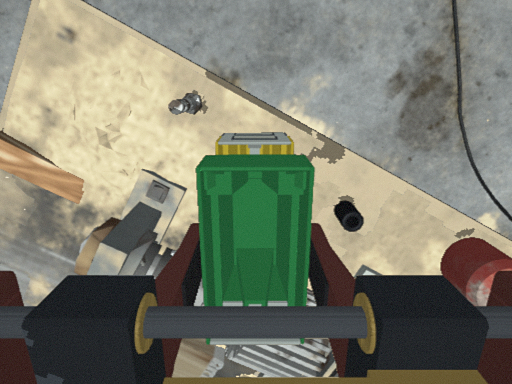

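```bash
python3 -m inch '[[[0,-0.0005,0.006,0,0,0],[0,-0.0005,0.011,0,0,0],[0,-0.0005,0.015,0,0,0],[0,-0.0005,0.018,0,0,0],[0,-0.0005,0.019,0,0,0],[0,-0.0005,0.019,0,0,0]]]'
python3 -m inch '[[[0,0,0.001,0,0,0],[0,0,0.002,0,0,0],[0,0,0.002,0,0,0]]]'
```

```text
time: 19.95
tool_pos: [0.5726, 0.0658, 0.1606]
ee_rot: [-180.0, 0.0, 28.2]
wrist_force: [-0.5, -0.8, -1.3]
width: 0.056
time: 20.32
tool_pos: [0.5725, 0.0658, 0.1586]
ee_rot: [180.0, 0.0, 28.2]
wrist_force: [0.1, 0.1, -1.1]
width: 0.0559
```

```bash
python3 -m inch '[[[0,0,0.001,0,0,0],[0,0,0.001,0,0,0]]]'; python3 -m inch '[[[0,0,0.001,0,0,0],[0,0,0.001,0,0,0]]]'
```

```text
time: 20.58
tool_pos: [0.5725, 0.0658, 0.1576]
ee_rot: [-180.0, 0.0, 28.2]
wrist_force: [-0.3, -0.3, -1.0]
width: 0.0562
time: 20.82
tool_pos: [0.5727, 0.0658, 0.1569]
ee_rot: [180.0, -0.0, 28.2]
wrist_force: [-0.8, 0.5, 1.5]
width: 0.0557
```

```bash
python3 -m inch '[[[0,0,0.001,0,0,0],[0,0,0.001,0,0,0]]]'
python3 - <<'E'
from h import *
s=state();print(s['tool_pos'],s['wrist_force'],s['wrist_torque'])
for c in ('side','wrist'):
    ci=camera_info(c);p,d=camera(c);W=cloud(c,d,ci);save(c+'9',p if c=='wrist' else cv2.resize(p[110:260,120:300],None,fx=4,fy=4))
    fit(W,p,c+' green',0.153,(0.5705,0.065),rad=0.066)
    fit(W,p,c+' yellow',0.098,(0.5705,0.065),rad=0.066)
E
```

```text
time: 21.08
tool_pos: [0.5728, 0.0659, 0.1568]
ee_rot: [180.0, -0.0, 28.2]
wrist_force: [-3.3, -1.5, 10.1]
width: 0.0559
[0.57283074 0.06590222 0.15684337] [-3.33272478 -1.51134118 10.08649916] [-0.13622895  0.8246995   0.0191513 ]
side green 354 c [0.5666 0.072 ] size [0.0677 0.105 ] yaw 29.7 ztop [0.1468 0.151  0.1546] white None 0
side yellow 392 c [0.5683 0.0676] size [0.0581 0.1036] yaw 28.5 ztop [0.0925 0.0973 0.1022] white None 0
wrist green 4202 c [0.5714 0.0659] size [0.0737 0.1048] yaw -152.0 ztop [0.1482 0.154  0.1554] white [0.527 0.042 0.154] 361
wrist yellow 2182 c [0.5753 0.068 ] size [0.0552 0.0951] yaw 28.5 ztop [0.0922 0.0984 0.1033] white [0.615 0.09  0.099] 257
```

View pics/side9.png

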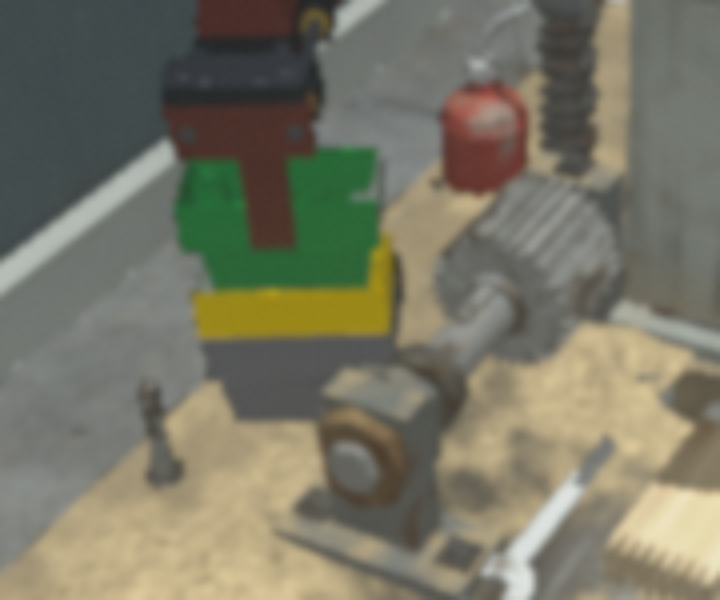

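The side view shows the column green on yellow on grey, level, with green's rim at z 0.155 as expected. There is a small side force toward the tool's -x, so I ease back 1 mm and release.

```bash
python3 -m inch '[[[-0.001,0,0,0,0,0],[-0.001,0,0,0,0,0]]]'
python3 -m inch '[[[0,0,0,0,0,0],[0,0,0,0,0,0],[0,0,0,0,0,0]]]' 0.85
python3 -m inch '[[[0,0,-0.01,0,0,0],[0,0,-0.04,0,0,0],[0,0,-0.09,0,0,0],[0,0,-0.14,0,0,0],[0,0,-0.14,0,0,0]]]'
python3 - <<'E'
from h import *
s=state();print(s['tool_pos'],s['wrist_force'])
for c in ('scene','side','wrist'):
    ci=camera_info(c);p,d=camera(c);W=cloud(c,d,ci);save(c+'10',cv2.resize(p[110:260,120:300],None,fx=4,fy=4) if c=='side' else p)
    for n,z in (('green',.153),('yellow',.098),('grey',.068)): fit(W,p,c+' '+n,z,(0.5705,0.065),rad=0.066)
    Q=W.reshape(-1,3);m=(abs(Q[:,2]-.1545)<.004)&(np.hypot(Q[:,0]-.57,Q[:,1]-.065)<.066);q=Q[m]
    A=np.c_[q[:,:2]-q[:,:2].mean(0),np.ones(len(q))];print('  tilt',np.linalg.lstsq(A,q[:,2],rcond=None)[0].round(4))
E
```

```text
time: 21.42
tool_pos: [0.5726, 0.0658, 0.1569]
ee_rot: [180.0, -0.1, 28.2]
wrist_force: [-0.8, 0.5, 7.6]
width: 0.0557
time: 21.8
tool_pos: [0.5716, 0.0653, 0.1554]
ee_rot: [-180.0, 0.0, 28.2]
wrist_force: [-0.8, 0.1, -0.7]
width: 0.074
time: 22.42
tool_pos: [0.5735, 0.066, 0.3006]
ee_rot: [179.8, -0.4, 28.2]
wrist_force: [0.4, 0.2, -0.8]
width: 0.0747
[0.57353063 0.06603146 0.30062047] [ 0.41069742  0.24783478 -0.78487071]
scene green 328 c [0.5718 0.0653] size [0.058  0.1044] yaw -151.5 ztop [0.1472 0.152  0.1544] white [0.525 0.045 0.153] 24
scene yellow 366 c [0.5707 0.0662] size [0.0563 0.1041] yaw 28.2 ztop [0.0922 0.0979 0.1025] white [0.615 0.089 0.099] 16
scene grey 171 c [0.5702 0.0661] size [0.0555 0.1039] yaw 28.3 ztop [0.0626 0.068  0.0731] white [0.625 0.074 0.071] 1
  tilt [ 0.0029 -0.0006  0.153 ]
side green 422 c [0.5689 0.0678] size [0.0612 0.1046] yaw 28.2 ztop [0.1469 0.151  0.1542] white None 0
side yellow 379 c [0.5681 0.0678] size [0.0585 0.1038] yaw 28.2 ztop [0.0926 0.0975 0.1027] white None 0
side grey 270 c [0.5481 0.0807] size [0.0481 0.1159] yaw 55.4 ztop [0.0625 0.0682 0.0738] white None 0
  tilt [-0.0023  0.0002  0.153 ]
wrist green 1208 c [0.5713 0.0661] size [0.0559 0.1041] yaw -151.9 ztop [0.1474 0.154  0.1551] white [0.528 0.041 0.154] 62
wrist yellow 749 c [0.5753 0.0687] size [0.0555 0.0945] yaw 28.1 ztop [0.0917 0.0982 0.1033] white [0.616 0.089 0.099] 50
wrist grey 12 c [0.6156 0.0902] size [0.0002 0.055 ] yaw -61.7 ztop [0.0611 0.0617 0.0745] white None 0
  tilt [0.0039 0.0015 0.1541]
```

View pics/side10.png

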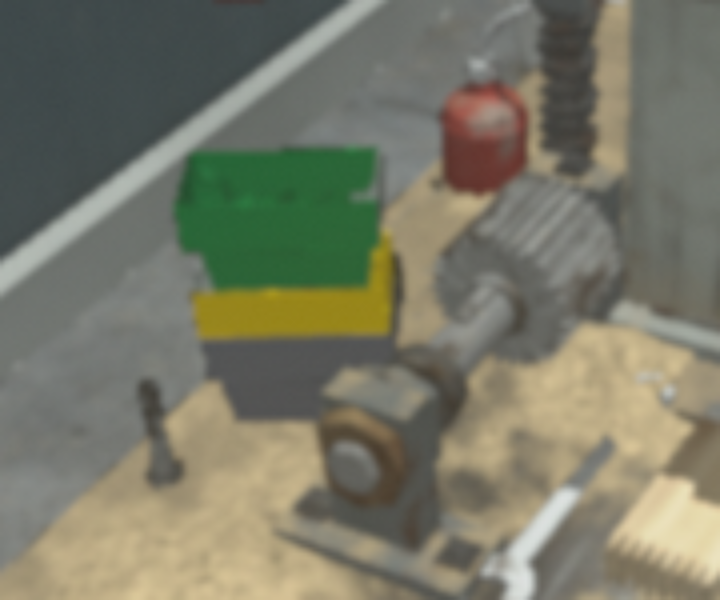

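View pics/wrist10.png

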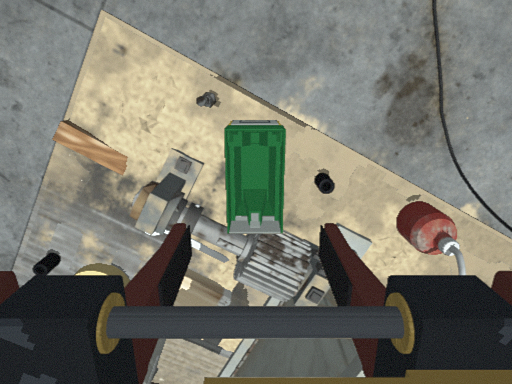

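View pics/scene10.png

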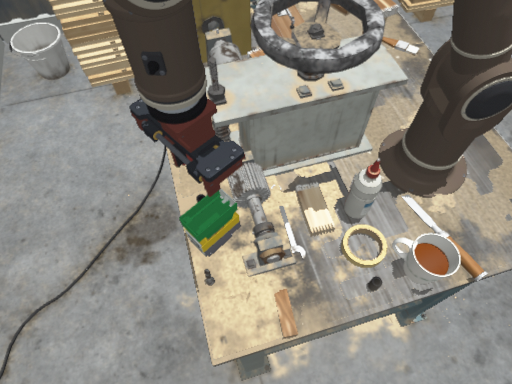

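All three pictures show the column level and squarely stacked, with the arm clear of it. The bolt, wedge, spanner and oil can stand where they were. I hand in.

```bash
python3 -m inch '[[[0,0,0,0,0,0],[0,0,0,0,0,0]]]'; python3 -c "
from bench import *
print(finish_job())"
```

```text
time: 22.82
tool_pos: [0.5713, 0.0653, 0.2946]
ee_rot: [-180.0, 0.1, 28.2]
wrist_force: [-0.1, -0.6, -1.1]
width: 0.0745
the job is handed in; nothing more can be done
None
```

The column is built and handed in at about 23 s of the 70 s allowed. Yellow, with its two bushes, is nested in grey, and green is stacked half a turn round on yellow.

Last checks before handing in:
- **Heights:** the rim tops measured about 0.070 m for grey, 0.100 m for yellow and 0.155 m for green, so yellow is 30 mm above grey and green 55 mm above yellow.
- **Alignment:** the totes' centres agree within about 1.5 mm in the scene view. The yaws are 28.3°, 28.2° and -151.5°, and green's tilt is under 0.005 rad.
- **Grey tote:** it moved about 1 mm at most, which is within the measuring noise.
- **Surroundings:** the pictures show the bolt, wedge, spanner and oil can where they were, and the gripper was clear of the column.

Checks that disagreed or were not possible:
- **Bushes:** both were seen inside yellow after it was nested. Green hides them now, so I could not look again at the end.
- **Bad fits:** the side camera's sightings read about 2 mm off from the other two. Some fits at the end were spoiled by things blocking the view (grey in the side and wrist views, yellow's length in the wrist view), and I disregarded those.

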